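Clamp a blank in the dowelling jig to the first slip of its clutch

ROBOT

A 6-joint arm with a two-finger parallel gripper is mounted at the origin on a cart in front of the work surface, level with it; the furniture and walls round the work are solid. World frame = base frame: x ahead of the robot, y to its left, z up, the work surface at z = 0. Lengths are in mm, angles in rad, forces in N, time in s.
With the tool pointing down it reaches from about 275 to 750 mm from the base axis. Payload 10.2 kg.
Tool frame: the origin (TCP) lies midway between the tips of the shut fingers; the grasp point (between the pads) lies 19 mm behind it; y points along the fingers, z is the direction in which the jaws open and shut, and the axes are right-handed (so a half turn about y gives the same grasp; the last joint's range is limited). The gripper opens to 85 mm and grips with 20 to 120 N. Pads are 22 mm wide; open, the fingers measure 114 mm over their backs; the gripper's body (76 mm by 85 mm) begins 54 mm behind the grasp point. The pads swing forward as they close: fully open they stand 13 mm farther back than shut.
Start: joints at [1.057, 0.313, 1.498, -0, 1.331, -0.223], TCP at [150.54, 502.96, 231.294] pointing down, gripper open.
Joint ranges: [-2.94, 2.94], [-0.97, 2.17], [0.19, 2.56], [-1.23, 4.37], [0.02, 3.11], [-2.88, 2.88]. Speed limits (rad/s): [2.39, 2.39, 3.01, 3.14, 3.14, 3.14].

INTERFACE

Orientations are given as a unit quaternion [w, x, y, z].
In Python, from rig import ctrl gives the robot as it stands.
- The arm moves only by the shell command python3 -m inch 'ROWS' [OPENING] [FORCE]. ROWS is JSON, one flat list of numbers, 6 for each row, row after row: the shift along the tool's x, y, z in cm, then the turn, a rotation vector about the tool's x, y, z in rad. A call has 1 to 8 rows; each row is the pose to reach, as a shift and turn from the pose commanded when the call began, along the tool's axes at that moment; what a row does not reach only later rows make up. A row lasts 1/12 s, in which the tool goes at most 41.7 mm and 7.16 degrees, less where a joint would pass 70% of its speed; a pose out of reach is approached as far as the arm can. A call with a gripper value outside its range is refused whole. OPENING is the gripper command: -1 is fully open, 1 is shut, values between are in proportion, set as the call begins (- or left out, the last holds). The fingers move at their own pace and stop on an object; FORCE is the grip in N (left out, the last holds). Time passes only in rows, so rows that repeat a pose let the fingers close. It gives the time, the measured TCP pose, the force and the opening at its end, in the units of the state.
- ctrl.sense(): the state, without advancing time (a new reading comes with each control period).
- ctrl.capture(name): name is "scene" or "top" or "wrist"; returns the picture (420x560x3 uint8, red, green, blue); there is no depth.
- ctrl.get_calibration(name): a dict with "fx", "fy", "cx", "cy" (pixels), "world_to_cam" (4x4, takes a point from world to camera coordinates). Camera axes: x right, y down, z forward; pixel columns grow to the right and rows downward; lengths in mm; the calibration is good to about 2 mm. A picture is of the moment at which its call begins: read the wrist's pose just before it. get_calibration takes no time and is no camera call; for the wrist camera it gives the pose at the moment of the call.
- ctrl.finish_job(): hands the job in, once; it reports no verdict.
Trained networks look in the newest picture that a camera, given by its name, has taken for a name from the list of things; names that differ only in an ending like _2 or _b are one class to them, and where a whole thing is asked for, a point or a joint stands for the part that bears it (a point fixed in the world has none). Each returns a list of dicts, best first, with "score" (0 to 1); they miss things now and then, are a little off and sometimes report something else, mostly with a low value. They report only what shows in the picture. A call takes as long as a camera call.
- ctrl.search_frame(thing, camera): "uv" ([column, row] in pixels, amid what is visible of it).
The state is a dict: "time_s": time; "joints": joint angles; "dq": joint speeds; "tau": joint torques, N m; "eef_pos": TCP position; "ee_rot": TCP orientation; "force": force on the tool from outside, world axes, zero at the start; "wrist_torque": the same for the moment, N m; "grip_width": opening from 0.0 (shut) to 1.0 (fully open).
Only numpy, scipy, OpenCV 4.12 (cv2) and the standard library are available. Lean on these libraries where they do the work, as an engineer would, in place of code of your own. Each camera call takes 0.05 s, during which the arm holds its last target.

TASK

Load the beech block lengthwise into the dowelling jig: slide it between the rails, under the clamp bridge, gently up against the end plate until it is fully home, and leave it there. Then tighten the jig's knurled clamp knob clockwise until its drag clutch first slips, and stop at once: it must not slip on by more than a tenth of a turn. Leave the clamp tight, let go, and leave the other tools where they lie.

Things in the scene. Friction and masses are not known exactly. Their poses are not given: they have to be found in the camera images.
- jig: Aluminium dowelling jig, screwed to the bench, never moves. Base plate 124 mm (x) by 232 mm (y, from -112 to +120), 12 mm thick. Origin: its underside, on the channel's middle line; x across the channel, y along it towards the end plate, z up. The open base plate before the channel (y below 0) is where a block is set down.
- mouth (a point): Start of the parallel channel: middle line, on the base plate, at y = 10 mm of the jig; axes as the jig. From here two steel rails run to the end plate, 85 mm farther in y: 43 mm apart, 13 mm thick, 22 mm high. Their ends flare outwards over the 12 mm before this point, to about 54 mm apart.
- bridge_top (a point): Middle of the top of the dark steel bridge over the channel, on the clamp screw's axis: y = 50 mm, z = 98 mm of the jig; axes as the jig. Crossbar 106 mm (x) by 28 mm (y) by 16 mm; posts at x = +-38 to +-52 mm, outside the rails. Under it a round steel foot, 26 mm across, hangs 1.7 to 7.3 mm above a block lying in the jig.
- clutch (a point): Middle of the dark collar, 25 mm across, under the knob: the drag clutch, between knob and screw. Free turning takes 0.17 N m. Once the foot bears, torque climbs over some 0.5 rad to 0.32 N m; there the clutch slips smoothly, screw and collar stand still, torque stays level. A wind-up spring (2 N m/rad) gives the knob some give; at rest the torque reads 0.03 to 0.1 lower. The thread holds when let go.
- end_plate: Upright aluminium plate, 84 mm wide, 60 mm high, closing the far end of the channel, with two drill bushes on its outer side. Origin: on its inner face, middle of its lower edge, at x = 0, y = 95 mm, z = 12 mm of the jig; axes as the jig.
- blank: Plain beech block, 40 mm (its x) by 150 mm (its y) by 45 mm high, 0.15 to 0.3 kg, lying flat on the bench; both ends alike. Origin: centre of its underside. Home in the jig its origin is at x = 0 (+-1.5 mm), y = 20 mm, z = 12 mm of the jig, its length along the jig's y.
- knob (a point): The clamp knob: round knurled aluminium cap, 36 mm across, 27 mm high, above the bridge, axis upright. This point: on its axis, 13.5 mm below its top, 133 mm above the bench; axes as the jig (they do not turn with the knob). It turns in place (it does not sink). Clockwise seen from above it drives the foot down 2.2 mm per radian (14 mm a turn); anticlockwise raises it.
- pliers: Bystander: combination pliers with black handles, 185 mm long, loose, origin at the centre of the underside.
- spanner: Bystander: combination spanner, 181 mm long, 9 mm thick, loose, origin at the centre of the underside.
- hexkeys: Bystander: folding hex-key set, 121 mm long, loose, origin at the centre of the underside.
- screwdriver: Bystander: screwdriver with a thick handle, 180 mm long, loose, origin at the centre of the underside.

How it is judged:
By the outcome, as a careful person would: the job done as asked, in the order asked, and still so for the second after the job is handed in, with the robot touching nothing.
It also fails if it takes over 72 s, if anything falls off the work surface, if the arm or the gripper's body presses on something with over 40 N, if the wrist force passes 120 N, or if a joint passes its speed limit or range.

## Working session

There is one attempt and no reset: what is moved stays moved. The work goes in short steps, Python scripts to look and compute and a shell command to move; the robot and the scene stay as the last step left them, time stands still between calls to the robot, and variables do not carry over. Pictures are saved under pics/ and viewed, and the job is handed in when it is done.

```bash
ls; mkdir -p pics
python3 - <<'E'
from rig import ctrl
import cv2,json
s=ctrl.sense();print(s)
for n in ("scene","top","wrist"):
    im=ctrl.capture(n);cv2.imwrite(f"pics/{n}0.png",im[:,:,::-1])
    c=ctrl.get_calibration(n);print(n,c)
for t in ("blank","knob","jig","end_plate","clutch"):
  for c in("scene","top"):
    print(t,c,ctrl.search_frame(t,c)[:2])
E
```

```text
pics
{'time_s': 0.0, 'joints': array([ 1.05659715e+00,  3.13445189e-01,  1.49844772e+00,  6.18829095e-06,
        1.33100618e+00, -2.23365435e-01]), 'dq': array([-0.0024378 ,  0.00065585, -0.00025026, -0.00042617, -0.00208374,
       -0.00017645]), 'tau': array([-8.97410100e-04, -4.12267578e+01, -2.59746838e+01, -1.98045395e-04,
        4.12456910e-03,  3.64019940e-06]), 'eef_pos': array([150.40475144, 502.72062825, 230.73353824]), 'ee_rot': array([-0.69921339,  0.70007353, -0.10263223,  0.10229526]), 'force': array([0.18872455, 0.45532754, 0.3357861 ]), 'wrist_torque': array([ 0.02445415, -0.04725809, -0.02497479]), 'grip_width': 1.0003464780260698}
scene {'fx': 381.8370806367986, 'fy': 381.8370806367986, 'cx': 281.05836902715413, 'cy': 209.51494239989262, 'world_to_cam': array([[ 6.52643747e-01, -7.57656738e-01, -3.52235105e-03,
        -3.41279140e+02],
       [-5.72249262e-01, -4.89876589e-01, -6.57686635e-01,
         4.03713366e+02],
       [ 4.96575193e-01,  4.31250732e-01, -7.53283402e-01,
         7.11302559e+02],
       [ 0.00000000e+00,  0.00000000e+00,  0.00000000e+00,
  
[... 887 characters left out ...]
000e+00,  0.00000000e+00,  0.00000000e+00,
         1.00000000e+00]])}
blank scene [{'uv': [377.1, 315.4], 'score': 0.75}]
blank top [{'uv': [395.4, 223.4], 'score': 0.58}]
knob scene [{'uv': [265.9, 228.3], 'score': 0.78}]
knob top [{'uv': [267.5, 213.7], 'score': 0.97}]
jig scene [{'uv': [262.4, 228.0], 'score': 0.67}, {'uv': [148.4, 213.7], 'score': 0.2}]
jig top [{'uv': [268.3, 215.3], 'score': 0.68}]
end_plate scene [{'uv': [232.2, 202.7], 'score': 0.58}]
end_plate top [{'uv': [230.0, 218.4], 'score': 0.53}]
clutch scene [{'uv': [264.9, 230.9], 'score': 0.69}, {'uv': [353.9, 245.8], 'score': 0.64}]
clutch top [{'uv': [265.2, 216.7], 'score': 0.96}, {'uv': [337.2, 169.9], 'score': 0.53}]
```

View pics/scene0.png

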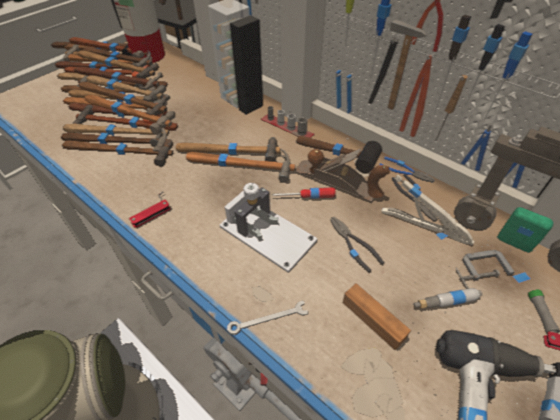

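View pics/top0.png

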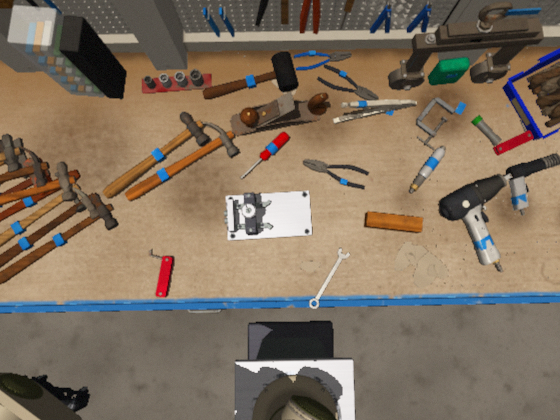

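View pics/wrist0.png

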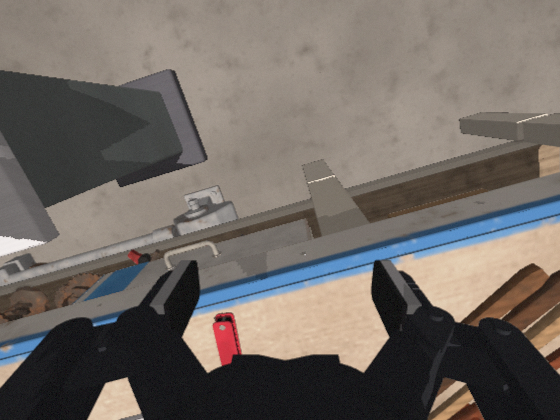

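The bench runs left to right. In the top view the jig's base plate spans about (226,192) to (312,240), with the end plate at the left and the mouth facing right. The block lies at about (367,220) to (422,224). The spanner, pliers, hex keys and screwdriver are clear of the path.

Run:
```python
import cv2,numpy as np
t=cv2.imread("pics/top0.png");
cv2.imwrite("pics/topz.png",cv2.resize(t[180:250,220:430],None,fx=3.8,fy=3.8,interpolation=cv2.INTER_CUBIC))
s=cv2.imread("pics/scene0.png")
cv2.imwrite("pics/scenez.png",cv2.resize(s[175:345,215:415],None,fx=3.5,fy=3.5,interpolation=cv2.INTER_CUBIC))
```

```text
(no output)
```

View pics/topz.png

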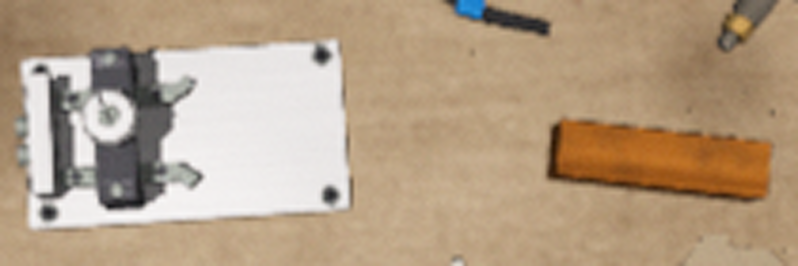

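View pics/scenez.png

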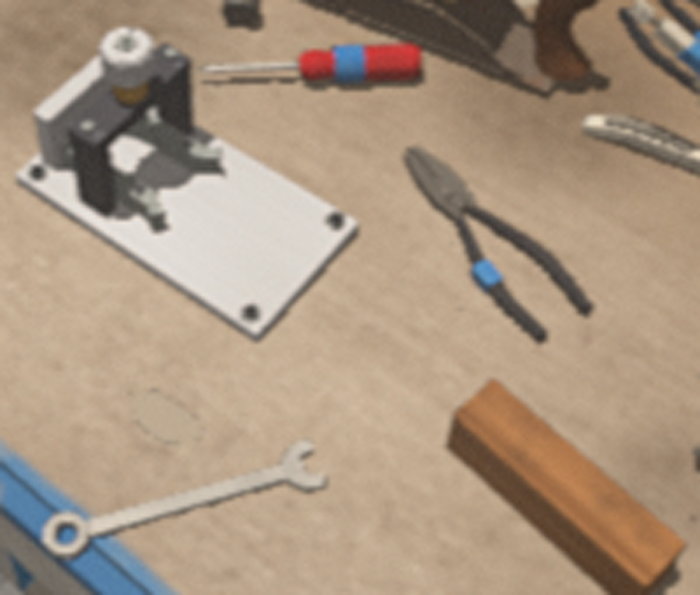

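```bash
cat > h.py <<'E'
import numpy as np
from rig import ctrl
def proj(cal,P):
    P=np.atleast_2d(P); W=cal["world_to_cam"]; c=P@W[:3,:3].T+W[:3,3]
    return np.c_[cal["fx"]*c[:,0]/c[:,2]+cal["cx"],cal["fy"]*c[:,1]/c[:,2]+cal["cy"]]
def ray(cal,uv,z):
    W=cal["world_to_cam"];R=W[:3,:3];o=-R.T@W[:3,3]
    d=R.T@np.array([(uv[0]-cal["cx"])/cal["fx"],(uv[1]-cal["cy"])/cal["fy"],1])
    return o+d*(z-o[2])/d[2]
def place(p,L):
    x,y,a=p;L=np.atleast_2d(L).astype(float);c,s=np.cos(a),np.sin(a)
    return np.c_[x+c*L[:,0]-s*L[:,1],y+s*L[:,0]+c*L[:,1],L[:,2]]
E
python3 - <<'E'
from h import *
from scipy.optimize import least_squares
T=ctrl.get_calibration("top");S=ctrl.get_calibration("scene")
t=lambda u,v:(220+u/3.8-.37,180+v/3.8-.37); s=lambda u,v:(215+u/3.5-.36,175+v/3.5-.36)
# jig: x_j ~ world +x (jig y ~ world +y)
J=[(T,t(22,60),(62,120,12)),(T,t(338,42),(62,-112,12)),(T,t(350,207),(-62,-112,12)),(T,t(30,228),(-62,120,12)),(T,t(108,116),(0,50,146.5)),
 (S,s(356,225),(62,-112,12)),(S,s(257,335),(-62,-112,12)),(S,s(18,178),(-62,120,12)),(S,s(127,45),(0,50,146.5))]
B=[(T,t(562,121),(20,75,45)),(T,t(771,142),(20,-75,45)),(T,t(767,198),(-20,-75,45)),(T,t(556,180),(-20,75,45)),
 (S,s(493,380),(20,75,45)),(S,s(455,413),(-20,75,45)),(S,s(683,543),(20,-75,45)),(S,s(645,590),(-20,-75,45))]
for n,D,p0 in(("jig",J,(540,50,0)),("blank",B,(520,-200,0))):
  for cams in("both","top","scene"):
    d=[q for q in D if cams=="both" or q[0] is (T if cams=="top" else S)]
    f=lambda p:np.concatenate([proj(c,place(p,L))[0]-uv for c,uv,L in d])
    r=least_squares(f,p0,loss="soft_l1");print(n,cams,r.x.round(3),f(r.x).round(1))
E
```

```text
jig both [5.41498e+02 5.89110e+01 4.20000e-02] [ 0.1  0.   0.6 -0.1  0.4  1.1 -0.   0.6  0.3  0.3  1.1 -1.2 -0.  -0.2
 -0.9 -1.7  0.  -0.8]
jig top [5.42608e+02 5.95930e+01 4.50000e-02] [-0.3 -0.2  0.3 -0.6  0.2  0.6 -0.2  0.4 -0.  -0.1]
jig scene [5.39306e+02 5.71200e+01 4.40000e-02] [ 1.2 -0.4  0.1  0.8 -1.1 -0.8 -0.1  0.1]
blank both [ 5.13215e+02 -2.75564e+02 -1.28000e-01] [-0.2  0.2  0.5  0.8  0.4  0.9  0.1 -0.6 -0.2 -1.1 -1.3  0.2  1.2 -0.
  0.2 -0.7]
blank top [ 514.134 -275.089    6.171] [-0.5  0.3  0.2  0.   0.3  0.1 -0.  -0.4]
blank scene [ 5.12565e+02 -2.75878e+02 -1.39000e-01] [ 0.1 -0.9 -1.2  0.2  1.1  0.6 -0.1 -0.2]
```

```bash
cat >> h.py <<'E'
from scipy.spatial.transform import Rotation as Rt
def R_of(s): q=s["ee_rot"]; return Rt.from_quat([q[1],q[2],q[3],q[0]]).as_matrix()
def Rgoal(yaw,flip=1):
    # tool y down, z axis (jaw dir) at world yaw angle
    z=flip*np.array([np.cos(yaw),np.sin(yaw),0]);y=np.array([0,0,-1.]);return np.c_[np.cross(y,z),y,z]
def rows(pos,R=None):
    s=ctrl.sense();R0=R_of(s);d=R0.T@(np.array(pos)-s["eef_pos"])/10
    rv=np.zeros(3) if R is None else Rt.from_matrix(R0.T@R).as_rotvec()
    print("from",s["eef_pos"].round(1),"shift cm",d.round(3),"rv",rv.round(4))
E
python3 - <<'E'
from h import *
s=ctrl.sense();R=R_of(s);print(R.round(3))
Rz=R[:,2];print(np.arctan2(Rz[1],Rz[0]), s["joints"])
yaw=-0.12
g=np.array([513.5,-275.4])
off=-45*np.array([-np.sin(yaw),np.cos(yaw)])
print(g+off)
for fl in (1,-1): rows([g[0]+off[0],g[1]+off[1],200],Rgoal(yaw,fl))
E
```

```text
[[ 0.958 -0.     0.287]
 [-0.287 -0.     0.958]
 [ 0.    -1.    -0.   ]]
1.2800317801134904 [ 1.05661157e+00  3.12904258e-01  1.49775775e+00 -3.89195797e-05
  1.33100593e+00 -2.23410970e-01]
[ 508.11295067 -320.07638861]
from [150.5 502.9 231.3] shift cm [ 57.852   3.134 -68.595] rv [1.0e-04 1.4e+00 1.0e-04]
from [150.5 502.9 231.3] shift cm [ 57.852   3.134 -68.595] rv [ 1.0000e-04 -1.7416e+00 -1.0000e-04]
```

Run:
```python
from h import *
s=ctrl.sense();R=R_of(s);W=ctrl.get_calibration("wrist")["world_to_cam"]
o=-W[:3,:3].T@W[:3,3];print("cam pos in tool",(R.T@(o-s["eef_pos"])).round(1),"fwd",(R.T@W[2,:3]).round(3),"right",(R.T@W[0,:3]).round(3))
rows([541,60,300],Rgoal(0.044))
rows([470,60,300],Rgoal(0.044))
```

```text
cam pos in tool [ -79.4 -141.3   -0.2] fwd [ 0.307  0.952 -0.001] right [0.001 0.001 1.   ]
from [150.5 502.9 231.3] shift cm [ 50.106  -6.869 -31.241] rv [1.000e-04 1.236e+00 1.000e-04]
from [150.5 502.9 231.3] shift cm [ 43.304  -6.869 -33.276] rv [1.000e-04 1.236e+00 1.000e-04]
```

```bash
python3 -m inch '[50,-4,-31.2,0,1.236,0, 50,-4,-31.2,0,1.236,0, 50,-4,-31.2,0,1.236,0, 50,-4,-31.2,0,1.236,0, 50,-4,-31.2,0,1.236,0, 50,-4,-31.2,0,1.236,0, 50,-4,-31.2,0,1.236,0, 50,-4,-31.2,0,1.236,0]' -1 20
python3 -c "
from h import *
rows([541,60,270],Rgoal(0.044))"
```

```text
time_s: 1.32
eef_pos: [371.3, 251.6, 254.3]
ee_rot: [0.564, -0.563, 0.427, -0.427]
force: [0.8, 1.3, -0.7]
grip_width: 0.999
from [371.3 251.6 254.3] shift cm [23.039 -1.569 11.158] rv [-6.000e-04  2.299e-01 -2.000e-04]
```

```bash
python3 -m inch '[23,-1.6,11.2,0,0.23,0, 23,-1.6,11.2,0,0.23,0, 23,-1.6,11.2,0,0.23,0, 23,-1.6,11.2,0,0.23,0, 23,-1.6,11.2,0,0.23,0, 23,-1.6,11.2,0,0.23,0, 23,-1.6,11.2,0,0.23,0, 23,-1.6,11.2,0,0.23,0]'
python3 - <<'E'
from h import *
import cv2
c=ctrl.get_calibration("wrist")
im=ctrl.capture("wrist");cv2.imwrite("pics/w1.png",im[:,:,::-1]);np.save("w1cal.npy",c,allow_pickle=True)
c2=ctrl.get_calibration("wrist");print(abs(c2["world_to_cam"]-c["world_to_cam"]).max())
print(ctrl.sense()["eef_pos"],ctrl.sense()["joints"])
E
```

```text
time_s: 1.98
eef_pos: [542.6, 61.4, 269.2]
ee_rot: [-0.511, 0.512, -0.488, 0.488]
force: [-0.2, 1.3, 0.2]
grip_width: 1.0
0.8839758205959924
[541.60794772  62.8993952  269.43125086] [-9.94399125e-02  3.34400839e-01  1.36885433e+00  2.26787867e-04
  1.43922902e+00 -1.48042059e-01]
```

View pics/w1.png

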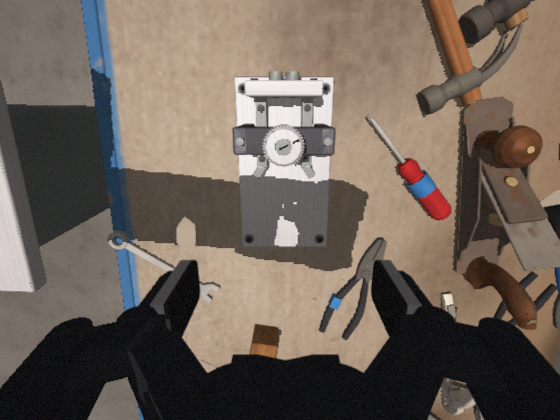

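```bash
python3 -m inch '[0,0,0,0,0,0,0,0,0,0,0,0]'
python3 - <<'E'
from h import *
import cv2
print(ctrl.sense()["eef_pos"],ctrl.sense()["dq"].round(4))
c=ctrl.get_calibration("wrist")
im=ctrl.capture("wrist");cv2.imwrite("pics/w2.png",im[:,:,::-1]);np.save("w2cal.npy",c,allow_pickle=True)
cv2.imwrite("pics/w2z.png",cv2.resize(im[60:260,220:345,::-1],None,fx=3,fy=3,interpolation=cv2.INTER_CUBIC))
for t in("knob","clutch","bridge_top","mouth","end_plate"): print(t,ctrl.search_frame(t,"wrist")[:2])
E
```

```text
time_s: 2.2
eef_pos: [540.8, 64.5, 270.1]
ee_rot: [0.513, -0.513, 0.487, -0.487]
force: [0.2, 0.2, 0.6]
grip_width: 0.997
[540.82139765  64.51748465 270.10123504] [ 0.0047 -0.0008 -0.0036 -0.0029  0.0006 -0.001 ]
knob [{'uv': [285.6, 157.1], 'score': 0.69}]
clutch [{'uv': [282.0, 160.1], 'score': 0.67}]
bridge_top [{'uv': [286.0, 159.2], 'score': 0.68}]
mouth [{'uv': [283.1, 159.7], 'score': 0.76}]
end_plate [{'uv': [287.1, 87.8], 'score': 0.72}, {'uv': [283.8, 159.0], 'score': 0.16}]
```

View pics/w2z.png

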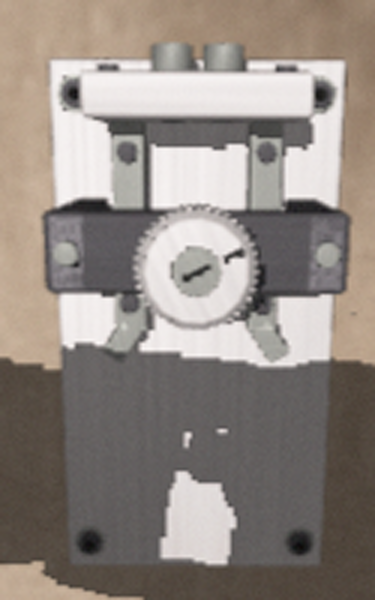

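Run:
```python
from h import *
from scipy.optimize import least_squares
C=np.load("w2cal.npy",allow_pickle=True).item()
t=lambda u,v:np.array((220+u/3-.33,60+v/3-.33))
D=[(t(49,60),(-62,120,12)),(t(345,60),(62,120,12)),(t(320,563),(62,-112,12)),(t(71,564),(-62,-112,12)),(t(198,267),(0,50,146.5)),
(t(47,290),(-53,36,98)),(t(345,290),(53,36,98)),(t(82,115),(-42,95,72)),(t(312,116),(42,95,72))]
f=lambda p:np.concatenate([proj(C,place(p,L))[0]-uv for uv,L in D])
r=least_squares(f,(541,59,0.044),loss="soft_l1");print(r.x.round(3));print(f(r.x).reshape(-1,2).round(1))
print(place(r.x,(0,50,133)))
```

```text
[5.40319e+02 5.86510e+01 4.80000e-02]
[[-0.8 -1.8]
 [ 0.9 -1.5]
 [ 0.7  1. ]
 [-0.5  0.5]
 [-0.3  0.7]
 [-0.7  0.4]
 [ 1.2  0.6]
 [-0.9 -0.2]
 [ 1.  -0.3]]
[[537.89664509 108.59221375 133.        ]]
```

```bash
python3 -c "
from h import *
yaw=-.12
rows([513.5+45*np.sin(yaw),-275.5-45*np.cos(yaw),200],Rgoal(yaw))"
```

```text
from [541.4  63.7 270. ] shift cm [38.172  7.001 -5.265] rv [-0.0002  0.1706  0.    ]
```

```bash
python3 -m inch '[38.2,7,-5.3,0,0.17,0, 38.2,7,-5.3,0,0.17,0, 38.2,7,-5.3,0,0.17,0, 38.2,7,-5.3,0,0.17,0, 38.2,7,-5.3,0,0.17,0, 38.2,7,-5.3,0,0.17,0, 38.2,7,-5.3,0,0.17,0, 38.2,7,-5.3,0,0.17,0]'
python3 -m inch '[0,0,0,0,0,0, 0,0,0,0,0,0, 0,0,0,0,0,0, 0,0,0,0,0,0]'
python3 - <<'E'
from h import *
import cv2
print(ctrl.sense()["eef_pos"],ctrl.sense()["dq"].round(4))
c=ctrl.get_calibration("wrist")
im=ctrl.capture("wrist");cv2.imwrite("pics/w3.png",im[:,:,::-1]);np.save("w3cal.npy",c,allow_pickle=True)
E
```

```text
time_s: 3.17
eef_pos: [512.2, -265.2, 210.1]
ee_rot: [-0.469, 0.469, -0.529, 0.529]
force: [1.4, 0.4, -0.2]
grip_width: 1.004
time_s: 3.5
eef_pos: [513.1, -262.3, 210.8]
ee_rot: [-0.47, 0.469, -0.529, 0.529]
force: [0.2, 0.8, 0.1]
grip_width: 1.0
[ 513.1389533  -262.31303354  210.75296804] [ 0.0056 -0.0036 -0.0008 -0.0022 -0.0011 -0.0014]
```

View pics/w3.png

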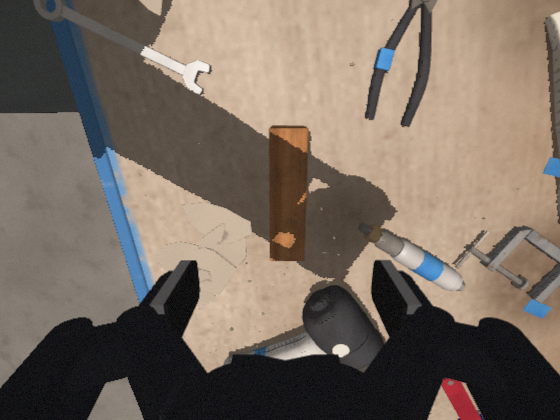

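Run:
```python
import cv2
im=cv2.imread("pics/w3.png")
cv2.imwrite("pics/w3z.png",cv2.resize(im[115:270,230:340],None,fx=3.8,fy=3.8,interpolation=cv2.INTER_CUBIC))
```

```text
(no output)
```

View pics/w3z.png

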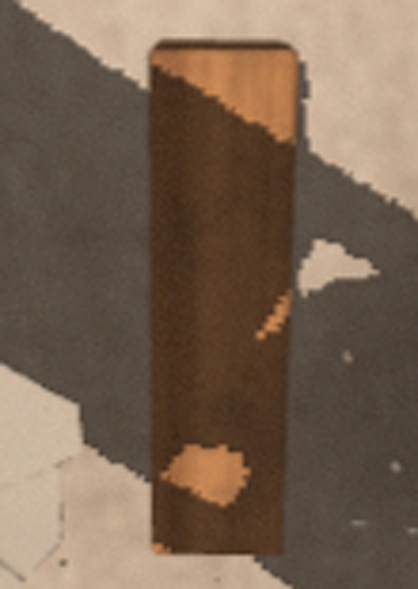

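Run:
```python
from h import *
from scipy.optimize import least_squares
C=np.load("w3cal.npy",allow_pickle=True).item()
t=lambda u,v:np.array((230+u/3.8-.37,115+v/3.8-.37))
D=[(t(150,47),(-20,75,45)),(t(298,48),(20,75,45)),(t(283,553),(20,-75,45)),(t(152,553),(-20,-75,45))]
f=lambda p:np.concatenate([proj(C,place(p,L))[0]-uv for uv,L in D])
r=least_squares(f,(513,-275,-.12));print(r.x.round(3));print(f(r.x).reshape(-1,2).round(1))
p=r.x;g=place(p,(0,-40,90))[0];print(g)
rows(g,Rgoal(p[2]))
```

```text
[ 5.13450e+02 -2.76286e+02 -1.29000e-01]
[[-0.6 -0.7]
 [ 0.6 -0.6]
 [ 0.2  1.1]
 [-0.1  0.8]]
[ 508.32155883 -315.95626568   90.        ]
from [ 513.2 -262.2  210.9] shift cm [ 5.389 12.087  0.142] rv [-0.0007  0.0103  0.0003]
```

```bash
python3 -m inch '[5.4,10,0.14,0,0.01,0, 5.4,13,0.14,0,0.01,0, 5.4,15,0.14,0,0.01,0, 5.4,15,0.14,0,0.01,0, 5.4,15,0.14,0,0.01,0, 5.4,15,0.14,0,0.01,0]'
python3 -c "
from h import *
p=(513.4,-276.2,-.129)
g=place(p,(0,-40,8))[0];rows(g,Rgoal(p[2]))"
```

```text
time_s: 4.05
eef_pos: [507.8, -316.2, 60.3]
ee_rot: [0.467, -0.467, 0.532, -0.531]
force: [-0.2, -0.5, 1.2]
grip_width: 1.001
from [ 507.8 -316.2   60.3] shift cm [-0.036  5.231  0.053] rv [ 0.0016 -0.0003 -0.0013]
```

```bash
python3 -m inch '[0,2.5,0.05,0,0,0, 0,4.5,0.05,0,0,0, 0,5.2,0.05,0,0,0, 0,5.2,0.05,0,0,0, 0,5.2,0.05,0,0,0]'
python3 -m inch '[0,0,0,0,0,0, 0,0,0,0,0,0, 0,0,0,0,0,0, 0,0,0,0,0,0, 0,0,0,0,0,0, 0,0,0,0,0,0, 0,0,0,0,0,0, 0,0,0,0,0,0]' 1 35
python3 -m inch '[0,0,0,0,0,0, 0,0,0,0,0,0, 0,0,0,0,0,0, 0,0,0,0,0,0]'
```

```text
time_s: 4.47
eef_pos: [509.3, -317.5, 10.7]
ee_rot: [-0.467, 0.467, -0.53, 0.532]
force: [0.7, -0.6, 0.2]
grip_width: 1.002
time_s: 5.13
eef_pos: [508.5, -317.5, 9.2]
ee_rot: [-0.467, 0.466, -0.531, 0.532]
force: [-1.0, 1.5, 6.3]
grip_width: 0.466
time_s: 5.47
eef_pos: [508.5, -317.5, 9.1]
ee_rot: [-0.467, 0.466, -0.531, 0.532]
force: [-1.0, 0.8, 6.5]
grip_width: 0.467
```

```bash
python3 -m inch '[0,-1.5,0,0,0,0, 0,-4,0,0,0,0, 0,-6,0,0,0,0, 0,-6,0,0,0,0, 0,-6,0,0,0,0, 0,-6,0,0,0,0]' 1 45
python3 -m inch '[0,0,0,0,0,0, 0,0,0,0,0,0]'
python3 - <<'E'
from h import *
import cv2
s=ctrl.sense();print(s["force"],s["wrist_torque"])
im=ctrl.capture("scene");cv2.imwrite("pics/s4.png",im[:,:,::-1])
c=ctrl.get_calibration("wrist");np.save("w4cal.npy",c,allow_pickle=True)
im=ctrl.capture("wrist");cv2.imwrite("pics/w4.png",im[:,:,::-1])
J=(540.5,58.8,.047)
# block origin at local y = -79  => grasp 40 behind
for yy in(-90,):
  g=place(J,(0,yy-40,72))[0];print(g);rows(g,Rgoal(J[2]))
E
```

```text
time_s: 5.97
eef_pos: [507.5, -316.7, 66.8]
ee_rot: [0.466, -0.467, 0.532, -0.531]
force: [-0.0, 0.3, -3.2]
grip_width: 0.461
time_s: 6.13
eef_pos: [507.7, -316.8, 67.0]
ee_rot: [0.466, -0.467, 0.532, -0.531]
force: [-0.5, -0.7, -2.5]
grip_width: 0.467
[-0.53721025 -0.72356046 -2.49802291] [-0.10692132  0.00931065  0.02484267]
[546.60775075 -71.05644143  72.        ]
from [ 507.9 -317.    67.5] shift cm [-24.891  -0.433   0.645] rv [ 0.0011 -0.177  -0.0009]
```

View pics/w4.png

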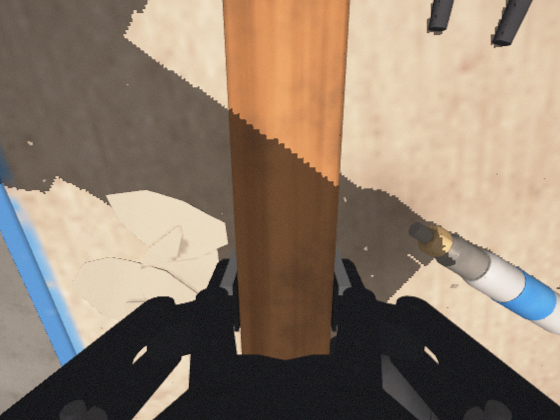

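View pics/s4.png

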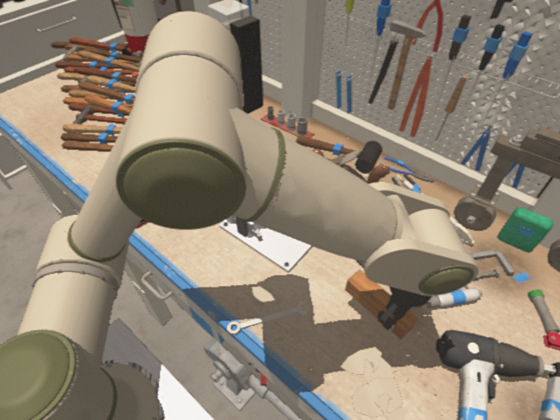

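```bash
python3 -m inch '[-4,-0.4,0.1,0,-0.03,0, -8,-0.4,0.2,0,-0.06,0, -12,-0.4,0.3,0,-0.09,0, -16,-0.4,0.4,0,-0.12,0, -20,-0.4,0.5,0,-0.15,0, -23,-0.4,0.6,0,-0.177,0, -24.5,-0.4,0.64,0,-0.177,0, -24.9,-0.4,0.64,0,-0.177,0]' 1 60
python3 -m inch '[0,0,0,0,0,0, 0,0,0,0,0,0, 0,0,0,0,0,0, 0,0,0,0,0,0]'
python3 - <<'E'
from h import *
import cv2
J=(540.5,58.8,.047)
c=ctrl.get_calibration("wrist");np.save("w5cal.npy",c,allow_pickle=True)
im=ctrl.capture("wrist");cv2.imwrite("pics/w5.png",im[:,:,::-1])
im=ctrl.capture("scene");cv2.imwrite("pics/s5.png",cv2.resize(im[150:330,180:420,::-1],None,fx=3.2,fy=3.2,interpolation=cv2.INTER_CUBIC))
g=place(J,(0,-130,26))[0];print(g);rows(g,Rgoal(J[2]))
E
```

```text
time_s: 6.9
eef_pos: [546.9, -68.4, 72.1]
ee_rot: [0.512, -0.512, 0.488, -0.487]
force: [0.1, -0.8, -2.5]
grip_width: 0.462
time_s: 7.23
eef_pos: [546.7, -72.3, 72.2]
ee_rot: [-0.511, 0.511, -0.489, 0.489]
force: [-0.8, -1.0, -2.9]
grip_width: 0.455
[546.60775075 -71.05644143  26.        ]
from [546.8 -72.   72.3] shift cm [-0.095  4.63  -0.011] rv [ 0.     -0.0012  0.    ]
```

View pics/w5.png

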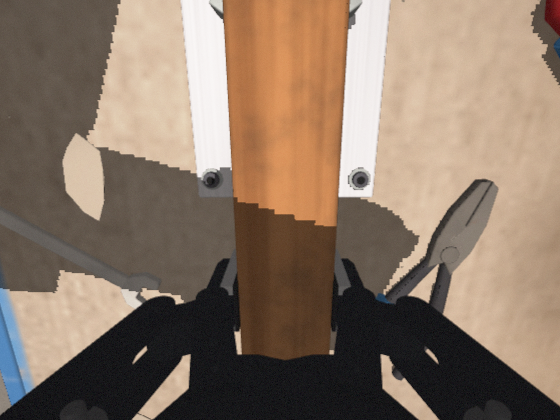

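View pics/s5.png

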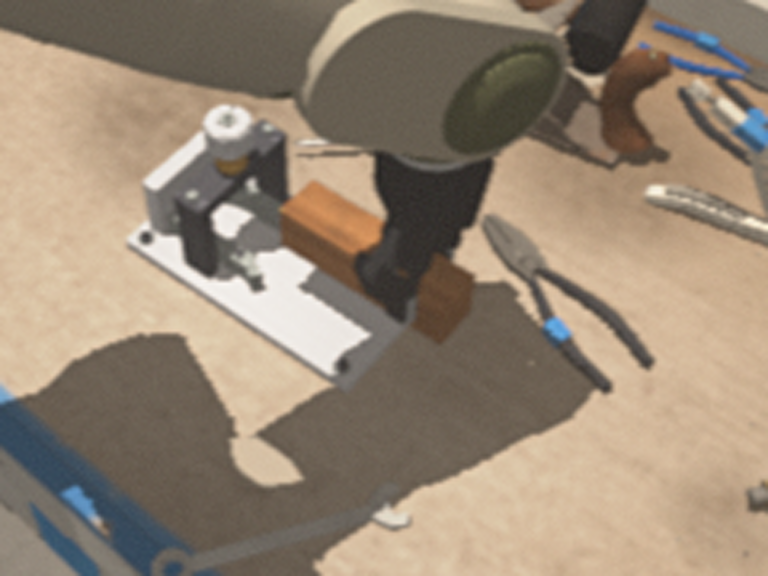

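```bash
python3 -m inch '[-0.1,2,0,0,0,0, -0.1,4,0,0,0,0, -0.1,4.7,0,0,0,0, -0.1,4.7,0,0,0,0, -0.1,4.7,0,0,0,0, -0.1,4.7,0,0,0,0]'
python3 -m inch '[0,0.1,0,0,0,0, 0,0.2,0,0,0,0, 0,0.2,0,0,0,0, 0,0.2,0,0,0,0]'
```

```text
time_s: 7.83
eef_pos: [547.5, -70.5, 26.4]
ee_rot: [0.512, -0.511, 0.488, -0.489]
force: [-0.0, 0.0, -3.1]
grip_width: 0.463
time_s: 8.17
eef_pos: [546.9, -70.2, 23.6]
ee_rot: [0.512, -0.512, 0.488, -0.488]
force: [0.0, -0.3, -2.6]
grip_width: 0.459
```

Run:
```python
from h import *
import cv2
J=(540.5,58.8,.047)
print(ctrl.sense()["force"],ctrl.sense()["eef_pos"])
c=ctrl.get_calibration("wrist")
im=ctrl.capture("wrist");cv2.imwrite("pics/w6.png",im[:,:,::-1])
im=ctrl.capture("scene");cv2.imwrite("pics/s6.png",cv2.resize(im[180:300,200:340,::-1],None,fx=5,fy=5,interpolation=cv2.INTER_CUBIC))
g=place(J,(0,-85,21.1))[0];print(g);rows(g,Rgoal(J[2]))
```

```text
[ 0.00526961 -0.28919394 -2.64164405] [546.86643103 -70.20804773  23.57811647]
[544.49352934 -26.10613478  21.1       ]
from [546.8 -70.2  23.5] shift cm [-4.414  0.237 -0.026] rv [-0.0002  0.      0.0001]
```

View pics/w6.png

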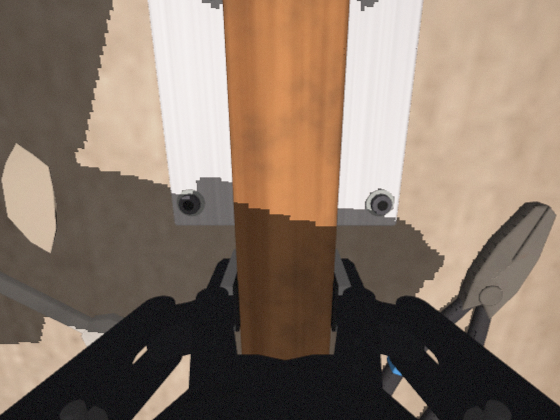

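View pics/s6.png

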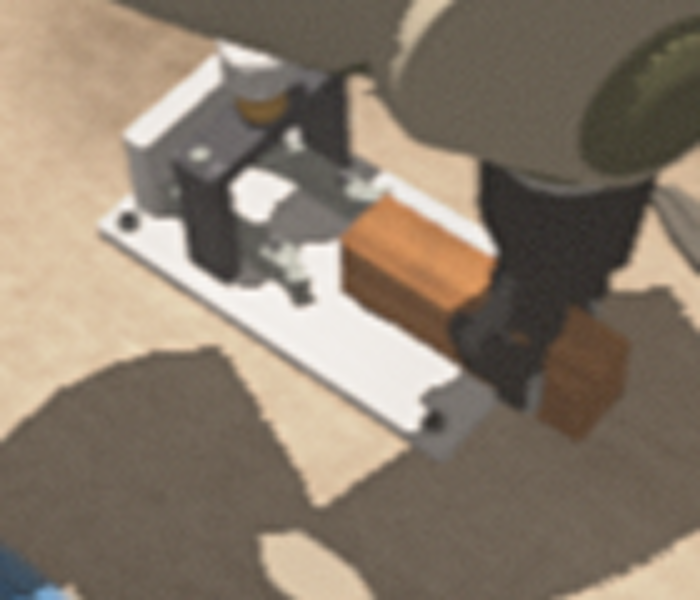

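```bash
python3 -m inch '[-0.6,0.03,0,0,0,0, -1.2,0.05,0,0,0,0, -1.8,0.05,0,0,0,0, -2.4,0.05,-0.01,0,0,0, -3.0,0.05,-0.01,0,0,0, -3.0,0.05,-0.01,0,0,0]'
python3 -c "
from rig import ctrl
s=ctrl.sense();print(s['force'],s['wrist_torque'])"
```

```text
time_s: 8.77
eef_pos: [545.1, -38.8, 22.8]
ee_rot: [-0.512, 0.512, -0.488, 0.488]
force: [0.7, 0.1, -2.8]
grip_width: 0.461
[ 0.71478124  0.05644374 -2.79895488] [-0.10199262  0.02959378 -0.00855087]
```

```bash
python3 -m inch '[-0.6,0,0,0,0,0, -1.2,0.05,-0.01,0,0,0, -1.2,0.1,-0.01,0,0,0, -1.2,0.15,-0.01,0,0,0, -1.2,0.15,-0.01,0,0,0]'
python3 -m inch '[0,0.05,0,0,0,0, 0,0.1,0,0,0,0, 0,0.1,0,0,0,0, 0,0.1,0,0,0,0]'
python3 -c "
from h import *
s=ctrl.sense();print(s['force'],s['wrist_torque'])
J=(540.5,58.8,.047)
g=place(J,(0,-20,21.1))[0];print(g);rows(g,Rgoal(J[2]))
"
```

```text
time_s: 9.18
eef_pos: [544.6, -28.3, 21.3]
ee_rot: [0.512, -0.512, 0.488, -0.488]
force: [0.5, -0.4, -2.7]
grip_width: 0.458
time_s: 9.52
eef_pos: [544.7, -28.4, 21.2]
ee_rot: [0.512, -0.512, 0.488, -0.488]
force: [-4.4, 2.0, 8.8]
grip_width: 0.458
[-4.38865802  1.98235973  8.83170138] [0.26403169 0.65605731 0.0916953 ]
[541.43965396  38.82208593  21.1       ]
from [544.7 -28.4  21.2] shift cm [-6.725  0.011 -0.009] rv [-0.0003 -0.0001  0.    ]
```

```bash
python3 -m inch '[0,-0.1,0,0,0,0, 0,-0.1,0,0,0,0, 0,-0.1,0,0,0,0, 0,-0.1,0,0,0,0]' -0.3
python3 -m inch '[0,0,0,0,0,0, 0,0,0,0,0,0, 0,0,0,0,0,0, 0,0,0,0,0,0, 0,0,0,0,0,0]' 1 40
python3 -m inch '[0,0,0,0,0,0, 0,0,0,0,0,0]'
python3 -c "
from h import *
s=ctrl.sense();print(s['force'],s['wrist_torque'])
J=(540.5,58.8,.047)
g=place(J,(0,-20,21.1))[0];rows(g,Rgoal(J[2]))
"
```

```text
time_s: 9.85
eef_pos: [544.7, -28.4, 21.3]
ee_rot: [0.512, -0.512, 0.488, -0.488]
force: [1.0, -0.5, -0.9]
grip_width: 0.654
time_s: 10.27
eef_pos: [544.7, -28.3, 21.4]
ee_rot: [0.512, -0.512, 0.488, -0.488]
force: [1.2, -1.5, 0.3]
grip_width: 0.465
time_s: 10.43
eef_pos: [544.7, -28.3, 21.4]
ee_rot: [0.512, -0.512, 0.488, -0.488]
force: [0.5, -0.5, 1.1]
grip_width: 0.463
[ 0.47341729 -0.48890948  1.09221898] [-0.16383266 -0.1313321  -0.12910551]
from [544.7 -28.3  21.4] shift cm [-6.722  0.029 -0.015] rv [-0.0004 -0.      0.0002]
```

```bash
python3 -m inch '[-0.6,0,0,0,0,0, -1.2,0,0,0,0,0, -1.8,0,0,0,0,0, -2.4,0,-0.01,0,0,0, -3.0,0,-0.01,0,0,0, -3.6,0,-0.01,0,0,0, -4,0,-0.01,0,0,0, -4,0,-0.01,0,0,0]'
python3 -c "
from h import *
s=ctrl.sense();print(s['force'],s['wrist_torque'])
J=(540.5,58.8,.047)
g=place(J,(0,-20,21.1))[0];rows(g,Rgoal(J[2]))
"
```

```text
time_s: 11.1
eef_pos: [542.5, 12.9, 21.4]
ee_rot: [0.512, -0.512, 0.488, -0.488]
force: [0.3, 3.3, 2.5]
grip_width: 0.465
[0.31925002 3.27253599 2.51713998] [ 0.34094445 -0.03754956 -0.00864707]
from [542.5  12.9  21.4] shift cm [-2.592  0.031  0.015] rv [ 0.      0.0007 -0.0007]
```

```bash
python3 -m inch '[-0.4,0,0,0,0,0, -0.8,0,0,0,0,0, -1.2,0,0,0,0,0, -1.6,0,0,0,0,0, -1.9,0,0,0,0,0, -1.9,0,0,0,0,0]'
python3 -c "
from h import *
s=ctrl.sense();print(s['force'],s['wrist_torque'])
J=(540.5,58.8,.047)
g=place(J,(0,-20,21.1))[0];rows(g,Rgoal(J[2]))
"
```

```text
time_s: 11.6
eef_pos: [541.7, 31.5, 21.4]
ee_rot: [0.512, -0.512, 0.488, -0.488]
force: [-0.2, 3.4, 4.2]
grip_width: 0.46
[-0.23404793  3.43105791  4.16077036] [ 0.39316544 -0.03587117  0.02664542]
from [541.7  31.5  21.4] shift cm [-0.734  0.028  0.009] rv [-0.0001  0.0003 -0.0005]
```

Now in small steps until contact with the end plate.

```bash
python3 -m inch '[-0.15,0,0,0,0,0, -0.3,0,0,0,0,0, -0.4,0,0,0,0,0, -0.4,0,0,0,0,0]'
python3 -m inch '[-0.1,0,0,0,0,0, -0.2,0,0,0,0,0, -0.2,0,0,0,0,0]'
python3 -c "
from h import *
J=(540.5,58.8,.047)
g=place(J,(0,-20,21.1))[0];rows(g,Rgoal(J[2]))
"
```

```text
time_s: 11.93
eef_pos: [541.6, 34.8, 21.4]
ee_rot: [0.512, -0.512, 0.488, -0.488]
force: [1.1, -1.5, 3.7]
grip_width: 0.464
time_s: 12.18
eef_pos: [541.5, 36.8, 21.4]
ee_rot: [0.512, -0.512, 0.488, -0.488]
force: [-0.8, -2.7, 3.3]
grip_width: 0.459
from [541.5  36.8  21.4] shift cm [-0.205  0.029  0.005] rv [-0.0001 -0.0001 -0.    ]
```

```bash
for i in 1 2 3 ; do python3 -m inch '[-0.05,0,0,0,0,0, -0.1,0,0,0,0,0, -0.1,0,0,0,0,0]' | grep -E "pos|force"; done
```

```text
eef_pos: [541.5, 37.2, 21.4]
force: [-0.1, -5.7, 3.7]
eef_pos: [541.6, 37.2, 21.4]
force: [0.3, -12.3, 3.8]
eef_pos: [541.6, 37.2, 21.4]
force: [-0.8, -19.2, 3.4]
```

```bash
python3 -m inch '[0.25,0,0,0,0,0, 0.25,0,0,0,0,0]' | grep -E "pos|force"
python3 -m inch '[0,0,0,0,0,0, 0,0,0,0,0,0, 0,0,0,0,0,0, 0,0,0,0,0,0]' -0.4
python3 -m inch '[0,-3,0,0,0,0, 0,-7,0,0,0,0, 0,-11,0,0,0,0, 0,-15,0,0,0,0, 0,-19,0,0,0,0, 0,-22,0,0,0,0, 0,-22,0,0,0,0]'
python3 - <<'E'
from h import *
import cv2
c=ctrl.get_calibration("wrist");np.save("w7cal.npy",c,allow_pickle=True);print(ctrl.sense()["eef_pos"],ctrl.sense()["dq"].round(3))
im=ctrl.capture("wrist");cv2.imwrite("pics/w7.png",cv2.resize(im[:,:,::-1],None,fx=1.4,fy=1.4,interpolation=cv2.INTER_CUBIC))
cv2.imwrite("pics/w7r.png",im[:,:,::-1])
im=ctrl.capture("scene");cv2.imwrite("pics/s7.png",cv2.resize(im[180:300,200:340,::-1],None,fx=5,fy=5,interpolation=cv2.INTER_CUBIC))
E
```

```text
eef_pos: [541.5, 36.9, 21.4]
force: [0.3, -3.6, 3.5]
time_s: 13.43
eef_pos: [541.2, 37.5, 21.1]
ee_rot: [-0.512, 0.512, -0.488, 0.488]
force: [0.7, -0.1, 0.5]
grip_width: 0.702
time_s: 14.02
eef_pos: [543.3, 37.2, 247.8]
ee_rot: [0.514, -0.509, 0.485, -0.491]
force: [0.8, -0.3, 0.5]
grip_width: 0.701
[543.31038042  37.22962864 247.75166615] [-0.002  0.061  0.113 -0.002 -0.102 -0.001]
```

View pics/w7.png

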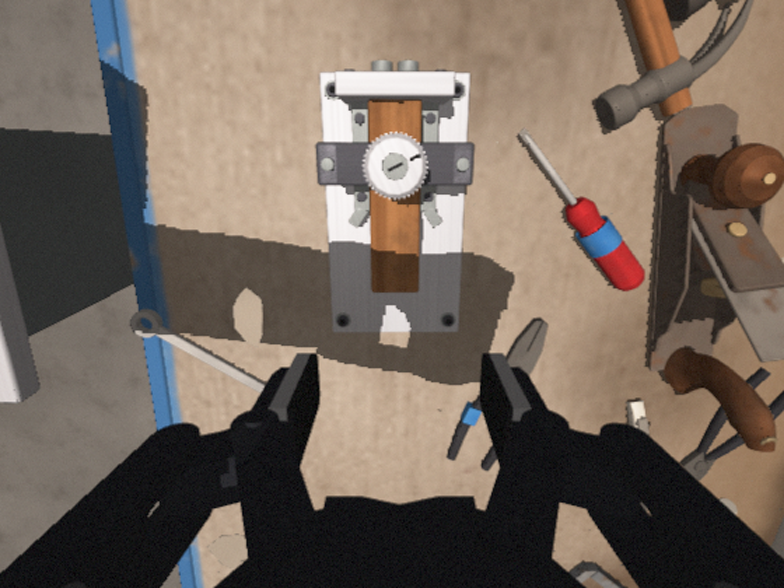

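View pics/s7.png

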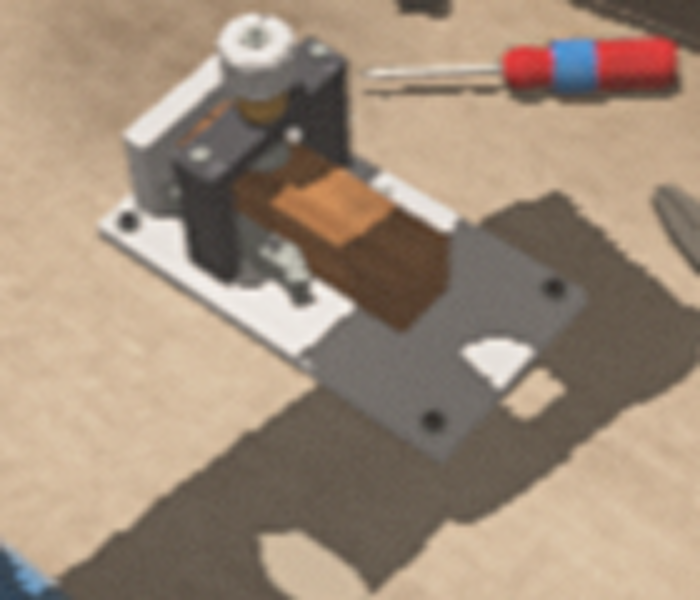

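```bash
python3 - <<'E'
from h import *
import cv2
from scipy.optimize import least_squares
im=cv2.imread("pics/w7r.png")
cv2.imwrite("pics/w7z.png",cv2.resize(im[45:240,220:345],None,fx=3,fy=3,interpolation=cv2.INTER_CUBIC))
E
python3 -m inch '[0,0,0,0,0,0]' >/dev/null
python3 - <<'E'
from h import *
import cv2
c=ctrl.get_calibration("wrist");np.save("w8cal.npy",c,allow_pickle=True);print(ctrl.sense()["eef_pos"],ctrl.sense()["dq"].round(3))
im=ctrl.capture("wrist");cv2.imwrite("pics/w8r.png",im[:,:,::-1])
cv2.imwrite("pics/w8z.png",cv2.resize(im[45:245,220:345,::-1],None,fx=3,fy=3,interpolation=cv2.INTER_CUBIC))
E
```

```text
[540.87316892  37.3748142  239.92434296] [-0.001  0.013  0.007  0.002  0.001  0.002]
```

View pics/w8z.png

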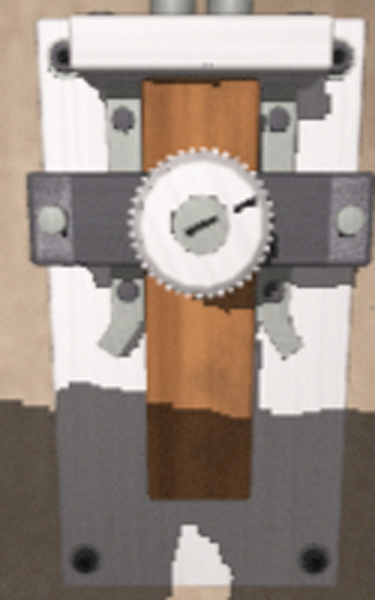

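Run:
```python
from h import *
from scipy.optimize import least_squares
C=np.load("w8cal.npy",allow_pickle=True).item()
t=lambda u,v:np.array((220+u/3-.33,45+v/3-.33))
D=[(t(39,17),(-62,120,12)),(t(364,17),(62,120,12)),(t(337,585),(62,-112,12)),(t(64,585),(-62,-112,12)),(t(202,224),(0,50,146.5)),
(t(29,265),(-53,36,98)),(t(370,266),(53,36,98)),(t(71,67),(-42,95,72)),(t(332,68),(42,95,72))]
f=lambda p:np.concatenate([(proj(C,place(p[:3],L))[0]-uv) for uv,L in D])
r=least_squares(f,(541,59,0.044),loss="soft_l1");print(r.x.round(3));print(f(r.x).reshape(-1,2).round(1))
p=r.x
print("knob",place(p,(0,50,133)))
for L,uv in(((-20,-55,57),(148,498)),((20,-55,57),(250,498)),((-20,95,57),(145,82)),((20,95,57),(259,82))): print(L,proj(C,place(p,L))[0]-t(*uv))
print(np.array(proj(C,place(p,(0,-55,57)))-proj(C,place(p,(0,-56,57)))))
```

```text
[5.40058e+02 5.79900e+01 4.60000e-02]
[[-1.8 -0.6]
 [ 1.3 -0.6]
 [ 0.1  0.9]
 [-0.7  0.8]
 [-0.2  0. ]
 [-0.   0.2]
 [ 0.9 -0. ]
 [-1.   0.2]
 [ 0.7 -0.1]]
knob [[537.75977262 107.93720722 133.        ]]
(-20, -55, 57) [-0.04332784  0.94446621]
(20, -55, 57) [0.77205531 0.98604579]
(-20, 95, 57) [-1.47027504 -2.80937739]
(20, 95, 57) [ 0.73901054 -2.79818477]
[[ 0.00155342 -0.82145725]]
```

```bash
python3 -c "
from h import *
rows([538,108.2,200],Rgoal(2.48))"
```

```text
from [540.8  37.3 239.7] shift cm [-7.088  3.972  0.063] rv [ 5.000e-04 -2.433e+00 -4.000e-03]
```

```bash
python3 -m inch '[-7,2,0,0,-2.43,0, -7,2,0,0,-2.43,0, -7,2,0,0,-2.43,0, -7,2,0,0,-2.43,0, -7,2,0,0,-2.43,0, -7,2,0,0,-2.43,0, -7,2,0,0,-2.43,0, -7,2,0,0,-2.43,0]' -0.4
python3 -m inch '[0,0,0,0,-1.45,0, 0,0,0,0,-1.45,0, 0,0,0,0,-1.45,0, 0,0,0,0,-1.45,0, 0,0,0,0,-1.45,0, 0,0,0,0,-1.45,0, 0,0,0,0,-1.45,0, 0,0,0,0,-1.45,0]'
python3 -c "
from h import *
print(ctrl.sense()['joints'])
rows([538,108.2,200],Rgoal(2.48))"
```

```text
time_s: 14.92
eef_pos: [537.6, 107.2, 219.7]
ee_rot: [-0.683, 0.684, -0.182, 0.18]
force: [0.6, -0.8, -0.8]
grip_width: 0.703
time_s: 15.58
eef_pos: [537.6, 107.1, 219.8]
ee_rot: [0.687, -0.686, -0.168, 0.17]
force: [0.2, 0.3, 0.5]
grip_width: 0.7
[-1.70976418e-02  3.74325517e-01  1.44278031e+00  7.91988425e-06
  1.32737880e+00 -2.07025639e+00]
from [537.6 107.1 219.8] shift cm [0.086 1.976 0.076] rv [-0.0019 -0.4268 -0.0022]
```

```bash
python3 -m inch '[0.09,2,0.08,0,-0.43,0, 0.09,2,0.08,0,-0.43,0, 0.09,2,0.08,0,-0.43,0, 0.09,2,0.08,0,-0.43,0, 0.09,2,0.08,0,-0.43,0, 0.09,2,0.08,0,-0.43,0]'
python3 - <<'E'
from h import *
import cv2
rows([538,108.2,112],Rgoal(2.48))
c=ctrl.get_calibration("wrist")
im=ctrl.capture("wrist");cv2.imwrite("pics/w9.png",im[:,:,::-1])
print(proj(c,[538,108.2,146.5]), ctrl.search_frame("knob","wrist"))
E
```

```text
time_s: 16.08
eef_pos: [538.2, 108.3, 200.3]
ee_rot: [0.636, -0.636, -0.308, 0.31]
force: [-0.1, 0.2, -0.4]
grip_width: 0.704
from [538.2 108.3 200.3] shift cm [-6.000e-03  8.826e+00 -4.000e-03] rv [-0.0016 -0.005  -0.0012]
[[284.42982334 226.84735163]] [{'uv': [272.0, 138.8], 'score': 0.73}, {'uv': [61.8, 82.7], 'score': 0.37}]
```

View pics/w9.png

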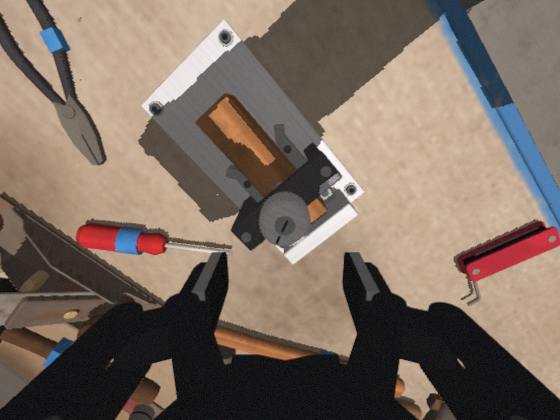

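Knob top is at about (285,225), against a predicted (284,227). It is centred, so I'll descend.

```bash
python3 -m inch '[0,3,0,0,0,0, 0,6,0,0,0,0, 0,8,0,0,0,0, 0,8.8,0,0,0,0, 0,8.8,0,0,0,0, 0,8.8,0,0,0,0]'
python3 -m inch '[0,0,0,0,0,0, 0,0,0,0,0,0, 0,0,0,0,0,0, 0,0,0,0,0,0, 0,0,0,0,0,0, 0,0,0,0,0,0]' 1 50
python3 -m inch '[0,0,0,0,0,0, 0,0,0,0,0,0]'
python3 -c "
from h import *
s=ctrl.sense();print(s['joints'][5],s['force'],s['wrist_torque'])"
```

```text
time_s: 16.68
eef_pos: [539.0, 108.2, 114.1]
ee_rot: [-0.636, 0.636, 0.31, -0.309]
force: [1.0, -0.7, 0.2]
grip_width: 0.701
time_s: 17.18
eef_pos: [539.1, 108.5, 115.0]
ee_rot: [-0.635, 0.636, 0.31, -0.309]
force: [-1.8, 0.7, 5.5]
grip_width: 0.406
time_s: 17.35
eef_pos: [539.1, 108.4, 115.0]
ee_rot: [-0.635, 0.636, 0.31, -0.309]
force: [-2.0, 1.1, 6.7]
grip_width: 0.404
-2.491843270498845 [-2.00754501  1.14576619  6.72402042] [0.1287608  0.36735672 0.00299585]
```

```bash
cat > st.py <<'E'
from h import *
s=ctrl.sense();R=R_of(s);print("j6 %.3f yaw %.3f Tz %.3f F"%(s["joints"][5],np.arctan2(R[1,2],R[0,2]),s["wrist_torque"][2]),s["force"].round(1),s["eef_pos"].round(1),"t",round(s["time_s"],2))
E
python3 -m inch '[0,-0.1,0,0,0.08,0, 0,-0.1,0,0,0.16,0, 0,-0.1,0,0,0.24,0, 0,-0.1,0,0,0.32,0, 0,-0.1,0,0,0.4,0]' >/dev/null; python3 st.py; python3 -m inch '[0,0,0,0,0.06,0, 0,0,0,0,0.12,0]' >/dev/null; python3 st.py
```

```text
j6 -2.088 yaw 2.073 Tz 0.225 F [ 1.5 -0.4 -1.9] [539.1 108.2 115.1] t 17.77
j6 -1.969 yaw 1.954 Tz 0.155 F [ 2.  -0.9 -0.3] [539.2 108.2 115.1] t 17.93
```

```bash
for i in 1 2; do python3 -m inch '[0,0,0,0,0.06,0, 0,0,0,0,0.12,0]' >/dev/null; python3 st.py; done
```

```text
j6 -1.849 yaw 1.834 Tz 0.182 F [ 2.4 -1.  -1.2] [539.2 108.  115.2] t 18.1
j6 -1.729 yaw 1.714 Tz 0.165 F [ 2.  -1.1 -1.7] [539.3 108.  115.2] t 18.27
```

```bash
for i in 1 2; do python3 -m inch '[0,0,0,0,0.05,0, 0,0,0,0,0.1,0]' >/dev/null; python3 st.py; done
```

```text
j6 -1.630 yaw 1.615 Tz 0.192 F [ 1.  -2.2 -2.2] [539.2 107.9 115.2] t 18.43
j6 -1.530 yaw 1.515 Tz 0.127 F [ 1.6 -2.6 -1. ] [539.3 107.8 115.2] t 18.6
```

```bash
for i in 1 2 3; do python3 -m inch '[0,0,0,0,0.05,0, 0,0,0,0,0.1,0]' >/dev/null; python3 st.py; done
```

```text
j6 -1.430 yaw 1.415 Tz 0.172 F [ 3.1 -2.8 -1.1] [539.2 107.8 115.2] t 18.77
j6 -1.330 yaw 1.315 Tz 0.192 F [ 1.  -2.9 -1.7] [539.2 107.7 115.1] t 18.93
j6 -1.230 yaw 1.215 Tz 0.190 F [ 2.  -2.9 -1.9] [539.2 107.7 115.2] t 19.1
```

```bash
for i in 1 2 3; do python3 -m inch '[0,0,0,0,0.05,0, 0,0,0,0,0.1,0]' >/dev/null; python3 st.py; done
```

```text
j6 -1.130 yaw 1.115 Tz 0.163 F [ 1.7 -5.1 -0.7] [539.2 107.6 115.2] t 19.27
j6 -1.030 yaw 1.015 Tz 0.125 F [ 0.4 -2.9 -0.5] [539.1 107.5 115.1] t 19.43
j6 -0.930 yaw 0.915 Tz 0.198 F [ 0.3 -4.  -1.3] [539.1 107.5 115.2] t 19.6
```

```bash
for i in 1 2 3; do python3 -m inch '[0,0,0,0,0.05,0, 0,0,0,0,0.1,0]' >/dev/null; python3 st.py; done
```

```text
j6 -0.830 yaw 0.815 Tz 0.208 F [ 0.4 -4.6 -0.1] [539.1 107.4 115.2] t 19.77
j6 -0.730 yaw 0.715 Tz 0.254 F [-0.8 -5.6 -1.2] [539.  107.4 115.1] t 19.93
j6 -0.630 yaw 0.615 Tz 0.270 F [ 0.3 -6.4 -0.3] [538.9 107.3 115.1] t 20.1
```

```bash
for i in 1 2 3; do python3 -m inch '[0,0,0,0,0.05,0, 0,0,0,0,0.1,0]' >/dev/null; python3 st.py; done
```

```text
j6 -0.530 yaw 0.515 Tz 0.346 F [-1.2 -5.3 -0.4] [538.9 107.3 115.1] t 20.27
j6 -0.430 yaw 0.415 Tz 0.328 F [-1.2 -4.8 -0.2] [538.8 107.3 115.1] t 20.43
j6 -0.330 yaw 0.315 Tz 0.309 F [-1.7 -6.1  0.3] [538.7 107.3 115.1] t 20.6
```

```bash
for i in 1 2; do python3 -m inch '[0,0,0,0,0.05,0]' >/dev/null; python3 st.py; done
python3 - <<'E'
import numpy as np
from scipy.optimize import least_squares
j=np.array([-1.43,-1.33,-1.23,-1.13,-1.03,-.93,-.83,-.73,-.63,-.53,-.43,-.33]);T=np.array([.172,.192,.19,.163,.125,.198,.208,.254,.27,.346,.328,.309])
for w in(.35,.5,.65):
  f=lambda a:np.interp(j,[a[0],a[0]+w],[.17,.32])-T
  r=least_squares(f,[-.9]);print(w,r.x,r.cost,"slip from",r.x+w)
E
```

```text
j6 -0.280 yaw 0.265 Tz 0.320 F [-2.1 -6.7  1.1] [538.7 107.3 115.1] t 20.68
j6 -0.230 yaw 0.215 Tz 0.323 F [-1.2 -5.5  0.7] [538.7 107.2 115.1] t 20.77
0.35 [-0.90266667] 0.0025190918367346935 slip from [-0.55266667]
0.5 [-1.014] 0.0023158999999999988 slip from [-0.514]
0.65 [-1.06366667] 0.0035422366863905306 slip from [-0.41366667]
```

Torque is level at 0.32 N m over five readings, so the clutch has slipped by about 0.2–0.3 rad, against a limit of 0.63. Stopping and releasing.

```bash
python3 -m inch '[0,0,0,0,0,0, 0,0,0,0,0,0, 0,0,0,0,0,0]' -0.4; python3 st.py
python3 -m inch '[0,0,0,0,0,0, 0,-2,0,0,0,0, 0,-5,0,0,0,0, 0,-9,0,0,0,0, 0,-13,0,0,0,0, 0,-14,0,0,0,0, 0,-14,0,0,0,0, 0,-14,0,0,0,0]'
python3 -m inch '[10,0,0,0,0,0, 10,0,0,0,0,0, 10,0,0,0,0,0, 10,0,0,0,0,0, 10,0,0,0,0,0]'
python3 - <<'E'
from h import *
import cv2
im=ctrl.capture("wrist");cv2.imwrite("pics/w10.png",im[:,:,::-1])
im=ctrl.capture("scene");cv2.imwrite("pics/s10.png",cv2.resize(im[180:300,200:340,::-1],None,fx=5,fy=5,interpolation=cv2.INTER_CUBIC))
E
```

```text
time_s: 21.02
eef_pos: [538.8, 108.4, 114.8]
ee_rot: [0.552, -0.551, 0.442, -0.443]
force: [-0.0, 0.1, 0.2]
grip_width: 0.699
j6 -0.233 yaw 0.218 Tz 0.003 F [-0.   0.1  0.2] [538.8 108.4 114.8] t 21.02
time_s: 21.68
eef_pos: [538.4, 108.3, 253.9]
ee_rot: [0.551, -0.551, 0.443, -0.443]
force: [-0.4, 0.6, 0.1]
grip_width: 0.698
time_s: 22.1
eef_pos: [559.6, 10.2, 252.4]
ee_rot: [-0.55, 0.551, -0.444, 0.442]
force: [-0.1, -0.4, 0.0]
grip_width: 0.7
```

View pics/w10.png

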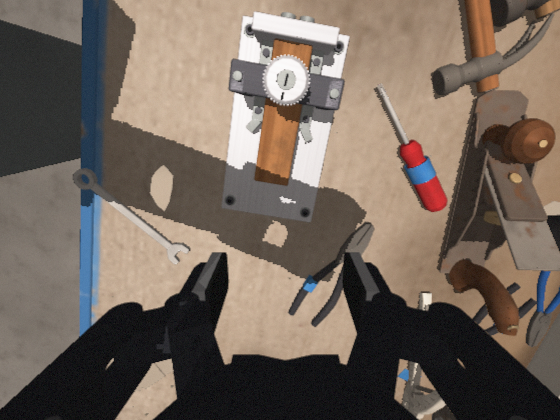

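View pics/s10.png

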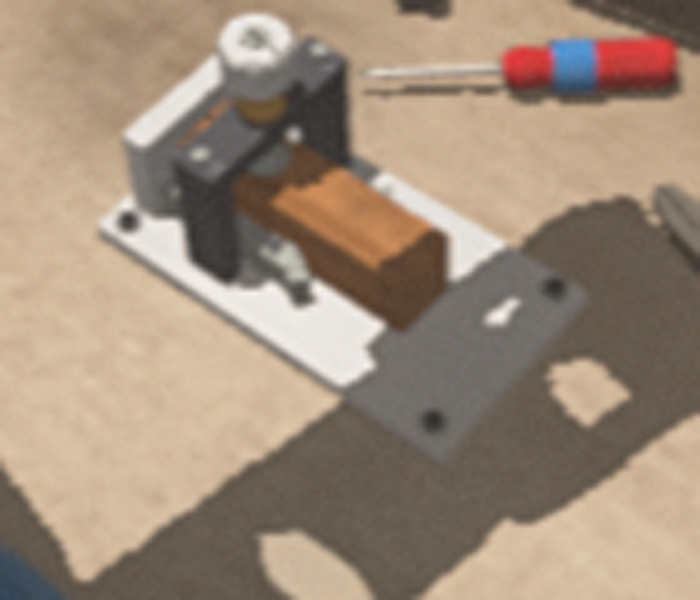

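```bash
python3 -c "
from rig import ctrl
print(ctrl.finish_job())"
```

```text
the job is handed in; nothing more can be done
None
```

The beech block is home in the jig, the clamp is tight with its clutch just slipped, and the job is handed in at about 22 s of the 72 s.

- **Block:** I set it flat on the base plate and slid it between the rails and under the bridge. It stopped dead against the end plate at about 19 N, and I backed off before letting go. Its rear end showed within about 1 mm of the home position. It had not moved in the last picture.
- **Block front edge:** the visible front edge of its top read about 3 pixels off where I predicted. I put that down to shadow at the end plate, and did not check it another way.
- **Clamp knob:** turning it clockwise, the torque stayed near 0.17 N m, then climbed and held level at 0.31–0.35 N m over the last five readings. A fit puts the start of slip 0.2–0.3 rad before I stopped, against the 0.63 rad allowed.
- **Knob angle:** the mark on the knob turned about 2.0 rad, against 2.26 rad commanded. Spring give accounts for roughly 0.16 rad of that, and the rest is within how well I could read the mark.
- **Other tools:** the pliers, spanner and screwdriver show in place in the last pictures. The hex keys were out of view there, but the arm worked nowhere near them. The arm is clear of everything.

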